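# Put the scale's check weights away in their case

### The arm

A 7-joint arm with a two-finger parallel gripper is mounted at the origin on the work surface. World frame = base frame: x ahead of the robot, y to its left, z up, the work surface at z = 0. Lengths are in m, angles in rad, forces in N, time in s.
With the tool pointing down it reaches from about 0.425 to 0.975 m from the base axis. Payload 16.7 kg.
Tool frame: the origin (TCP) lies at the very end of the fingers, on their centre line; the grasp point (between the pads) lies 19 mm behind it (robot.tcp_to_grasp is the distance from the TCP to the grasp point, in m); z points along the fingers, y is the line along which they close (so a half turn about z gives the same grasp; the last joint's range is limited). The gripper opens to 85 mm and grips with 20 to 120 N. Pads are 22 mm wide; open, the fingers measure 114 mm over their backs; the gripper's body (76 mm by 85 mm) begins 54 mm behind the grasp point. The pads swing forward as they close: fully open they stand 13 mm farther back than shut.
Start: joints at [1.109, 0.426, 0.074, 1.606, -0.034, 1.111, -0.067], TCP at [0.208, -0.642, 0.231] pointing down, gripper open.
Joint ranges: [-2.85, 2.85], [-0.5, 2.14], [-1.23, 1.37], [0.21, 2.46], [-1.02, 4.16], [0.16, 2.05], [-2.73, 2.73]. Speed limits (rad/s): [1.89, 1.89, 2.39, 2.39, 3.01, 3.01, 3.01].

### API

Orientations are given as a rotation vector (axis times angle).
In Python, from plant import robot gives the robot as it stands.
- The arm moves only by the shell command python3 drive.py FILE [OPENING] [FORCE], which reads ROWS from the file FILE. ROWS is a JSON list that holds a single list of rows (three levels of brackets), with 1 to 8 rows, each of 4 numbers: dx, dy, dz in m, then a turn about the tool's z in rad; each row is the pose to reach, as a shift and turn from the pose commanded when the command began, along the tool's axes at that moment; what a row does not reach only later rows make up. A row lasts 1/12 s, in which the tool goes at most 0.0417 m and 0.125 rad, less where a joint would pass 70% of its speed; a pose out of reach is approached as far as the arm can. OPENING is the finger opening in m, set as the command begins (- or left out keeps the last). The fingers move at their own pace and stop on an object; FORCE is the grip in N (left out, the last holds). Time passes only in rows, so rows that do not move let the fingers close. It prints the time, the measured TCP pose, the force, the opening and the grip force at its end. Input that does not fit is refused with a message, and nothing moves.
- robot.state(): the state, without advancing time (a new reading comes with each control period).
- robot.snapshot(name): name is "scene" or "top"; returns a dict with "frame" (420x560x3 uint8, red, green, blue), "vertical_fov" (degrees; the focal length in pixels is half the picture's height over the tangent of half this angle, whatever the lens; pixels are square), "cx", "cy" (the principal point, pixels), "position" and "rotation" of the camera in the world. Camera axes: x right, y up, looking along -z (the intrinsics and any distortion apply to the point x, -y, -z); pixel columns grow to the right and rows downward; lengths in m; the calibration is good to about 2 mm. A picture is of the moment at which its call begins. There is no depth.
- robot.finish_job(): hands the job in; it is judged then, once.
The state is a dict: "time": time; "joint_pos": joint angles; "qd": joint speeds; "joint_efforts": joint torques, N m; "ee_pos": TCP position; "orientation": TCP orientation; "force": force on the tool from outside, world axes, zero at the start; "wrist_torque": the same for the moment, N m; "finger_gap": finger opening in m; "grip_force": force on a finger pad.
Only numpy, scipy, OpenCV 4.12 (cv2) and the standard library are available. Lean on these libraries where they do the work, as an engineer would, in place of code of your own. Each camera call takes 0.05 s, during which the arm holds its last target. There are 200 camera calls.

### The job

The three brass check weights are still stacked on the scale: take them off one at a time from the top, keep them upright, and set each one down (never drop it) fully into the pocket of the case that is made for its size. When all three are seated, close the case's lid flat, and leave the glue bottle and the rubber ring where they are.

Things in the scene. Friction and masses are not known exactly. Their poses are not given: they have to be found in the camera images.
- weight_small: the small check weight: plain upright brass cylinder, 30 mm diameter, 22 mm high, about 0.12 kg; starts on top of the medium weight, at the top of the stack. Origin: centre of its underside, z up along its axis
- weight_medium: the medium check weight: plain upright brass cylinder, 46 mm diameter, 24 mm high, about 0.31 kg; starts between the large one below and the small one above. Origin: centre of its underside, z up along its axis
- weight_large: the large check weight: plain upright brass cylinder, 62 mm diameter, 26 mm high, about 0.62 kg; starts at the bottom of the stack, standing on the round steel pan (130 mm across, its top about 62 mm above the bench) of a white bench scale. Origin: centre of its underside, z up along its axis
- pocket_small: dark insert block 130 (x) x 90 (y) x 16 mm, fixed in the open plywood case, with the smallest round pocket (43 mm, 10 mm deep, grey floor) at its centre. Origin: centre of the block's underside; pocket floor 6 mm, case rim 35 mm above it. x points to the case's hinge side, away from the robot. The three blocks stand side by side along y, in any order, ringed by the case's 5 mm walls
- pocket_medium: dark insert block 130 (x) x 90 (y) x 16 mm, fixed in the open plywood case, with the middle-sized round pocket (59 mm, 10 mm deep, grey floor) at its centre. Origin: centre of the block's underside; pocket floor 6 mm, case rim 35 mm above it. x points to the case's hinge side, away from the robot. The three blocks stand side by side along y, in any order, ringed by the case's 5 mm walls
- pocket_large: dark insert block 130 (x) x 90 (y) x 16 mm, fixed in the open plywood case, with the largest round pocket (75 mm, 10 mm deep, grey floor) at its centre. Origin: centre of the block's underside; pocket floor 6 mm, case rim 35 mm above it. x points to the case's hinge side, away from the robot. The three blocks stand side by side along y, in any order, ringed by the case's 5 mm walls
- lid (a joint): angle of the case's hinged lid: 0 is closed flat on the rim, about 1.7 to 1.9 stands open leaning back (its edge then under 190 mm above the bench), limit 1.95. Friction holds it at any angle, so it neither falls shut nor open; a push of up to 2.5 N at its free edge moves it. It has no latch or knob
- lid_edge (a point): middle of the lid's free edge, on its outer face. The lid is a plywood board 142 mm from hinge to free edge, 284 mm long, 8 mm thick. Axes turn with the lid: x along the board from free edge to hinge (hinge line: 142 mm along +x, 8 mm along -z), y along the hinge, z out of the outer face (up when closed, away from the robot when open)
- glue: bystander: white glue bottle with blue cap, 48 mm diameter, 110 mm high, standing beyond the work. Origin: centre of its underside
- band: bystander: flat black rubber ring, 64 mm outside diameter, 12 mm high, lying flat between the glue bottle and the work. Origin: centre of its underside

How it is judged:
By the outcome, as a careful person would: the job done as asked, in the order asked, and still so for the second after the job is handed in, with the robot touching nothing.
It also fails if it takes over 120 s, if anything falls off the work surface, if the arm or the gripper's body presses on something with over 40 N, if the wrist force passes 120 N, or if a joint passes its speed limit or range.

## Working session

There is one attempt and no reset: what is moved stays moved. The work goes in short steps, Python scripts to look and compute and a shell command to move; the robot and the scene stay as the last step left them, time stands still between calls to the robot, and variables do not carry over. Pictures are saved under pics/ and viewed, at most 14 in all, crops included, and the job is handed in when it is done.

```bash
ls; mkdir -p pics
cat > h.py <<'E'
import numpy as np, cv2
from plant import robot
E
python3 - <<'E'
from h import *
for n in("scene","top"):
    s=robot.snapshot(n); cv2.imwrite(f"pics/{n}0.png",s["frame"][:,:,::-1])
    print({k:v for k,v in s.items() if k!="frame"})
print(robot.state())
E
```

```text
drive.py
pics
plant.py
{'vertical_fov': 45.28983018822027, 'cx': 284.2834558406399, 'cy': 212.23995042950992, 'position': array([1.04271211, 0.38666094, 0.79683092]), 'rotation': array([0.36248377, 0.7875748 , 2.1447123 ])}
{'vertical_fov': 49.951404508022065, 'cx': 278.9162703258814, 'cy': 207.95758648415858, 'position': array([0.4968502 , 0.00466041, 1.02273478]), 'rotation': array([ 0.0724367 , -0.11949884, -1.54076044])}
{'time': 0.1, 'joint_pos': array([ 1.1085041 ,  0.42664557,  0.07383706,  1.60655765, -0.03411919,
        1.11079001, -0.067106  ]), 'qd': array([-0.00069179, -0.00139195,  0.00144814, -0.00193909,  0.00106961,
       -0.0006351 , -0.00017699]), 'joint_efforts': array([ 7.95233849e-03, -9.51525879e+01,  3.77110362e+00, -4.64401674e+01,
        1.96390017e-02,  6.49175519e-03,  1.42119411e-04]), 'ee_pos': array([ 0.20758365, -0.64189577,  0.23068961]), 'orientation': array([-3.10215274e+00, -4.89108388e-01,  3.64023686e-04]), 'force': array([-0.68619343, -0.06594745, -0.72165449]), 'wrist_torque': array([ 3.46252769e-02, -1.63367161e-02,  1.33032953e-05]), 'grip_force': 0.0, 'finger_gap': 0.08553240453947179}
```
View pics/scene0.png

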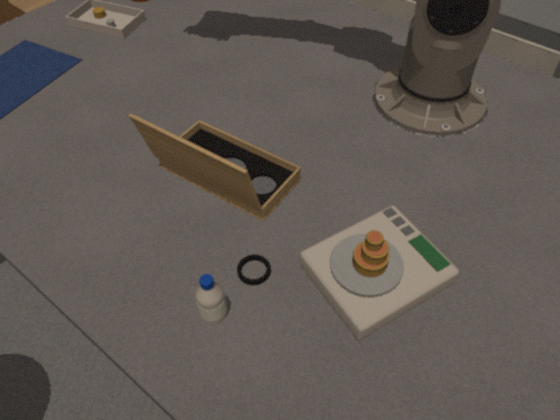

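View pics/top0.png

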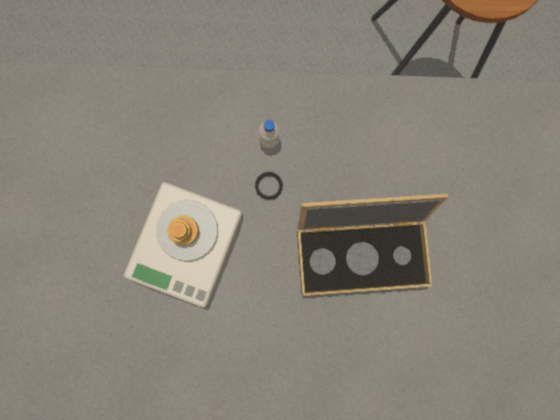

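The scene view shows the stack on the scale at about (372,255), the case at about (235,165) with its lid open, the ring at (254,269) and the glue at (210,300). In the top view the stack is near (181,231). The pockets are medium at (322,261), large at (362,258) and small at (402,255).

Add to h.py:
```python
from scipy.spatial.transform import Rotation as R
def ray(s,u,v):
    f=s["frame"].shape[0]/2/np.tan(np.radians(s["vertical_fov"])/2)
    d=R.from_rotvec(s["rotation"]).apply([(u-s["cx"])/f,-(v-s["cy"])/f,-1]); return s["position"],d
def at(s,u,v,z):
    p,d=ray(s,u,v); return p+d*(z-p[2])/d[2]
def proj(s,P):
    f=s["frame"].shape[0]/2/np.tan(np.radians(s["vertical_fov"])/2)
    q=R.from_rotvec(s["rotation"]).inv().apply(np.atleast_2d(P)-s["position"])
    return np.c_[s["cx"]+f*q[:,0]/-q[:,2], s["cy"]-f*q[:,1]/-q[:,2]]
def crop(s,u,v,w,h,k,name):
    cv2.imwrite(name,cv2.resize(np.ascontiguousarray(s["frame"][v:v+h,u:u+w,::-1]),None,fx=k,fy=k,interpolation=cv2.INTER_CUBIC))
def totool(d):
    st=robot.state(); return R.from_rotvec(st["orientation"]).inv().apply(d)
```

Run:
```python
from h import *
t=robot.snapshot("top"); c=robot.snapshot("scene")
crop(t,140,190,90,80,6,"pics/a.png"); crop(t,290,185,160,120,5,"pics/b.png"); crop(c,320,215,100,90,6,"pics/c.png")
for n,u,v in(("med",322,261),("lar",362,258),("sma",402,255)): print(n,at(t,u,v,.006))
print(at(t,181,231,.134))
```

```text
med [ 0.50545613 -0.12428756  0.006     ]
lar [ 0.51453374 -0.21471121  0.006     ]
sma [ 0.5236774  -0.30579269  0.006     ]
[0.55558127 0.17017835 0.134     ]
```

View pics/a.png

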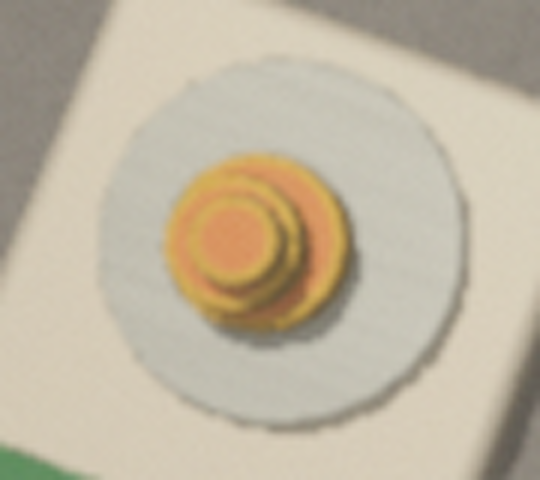

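View pics/b.png

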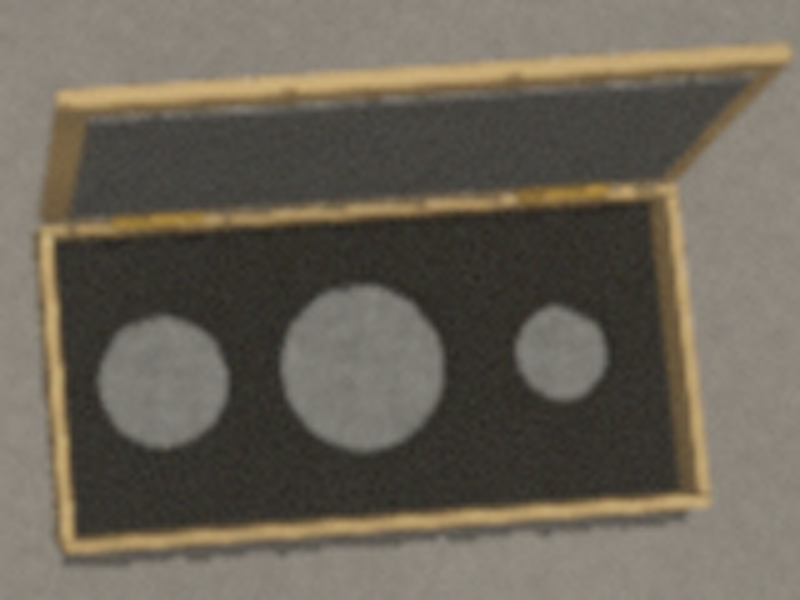

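View pics/c.png

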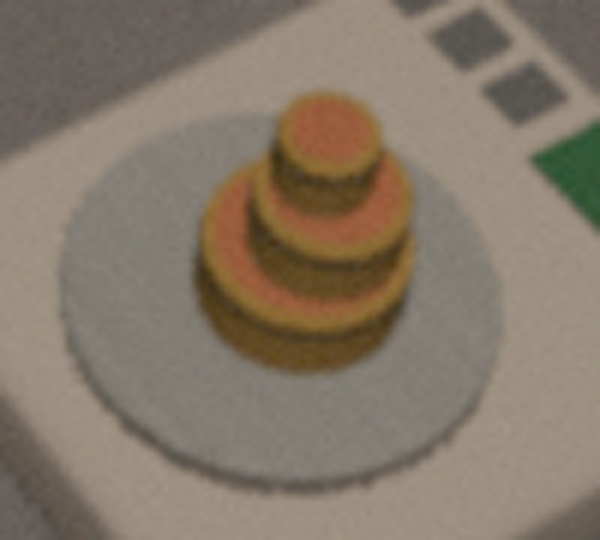

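Crop a puts the small top at about (234,239), the medium at about (238,242) and the large at about (258,243). Crop b puts the pocket centres at (163,382), (363,368) and (561,353). Crop c puts the small top at (329,137). Next I'll compare the two cameras.

Run:
```python
from h import *
t=robot.snapshot("top"); c=robot.snapshot("scene")
A=lambda x,y:(140+x/6-.42,190+y/6-.42); C=lambda x,y:(320+x/6-.42,215+y/6-.42); B=lambda x,y:(290+x/5-.4,185+y/5-.4)
print("small",at(t,*A(234,239),.134),at(c,*C(329,137),.134))
print("med",at(t,*A(238,242),.112),at(c,*C(332,207),.112))
print("lar",at(t,*A(258,243),.088),at(c,*C(307,243),.088))
print("pan",at(t,*A(283,243),.062),at(c,*C(282,296),.062))
# predicted top-rim outlines in scene crop for candidates
for n,p,r,z in(("small",at(t,*A(234,239),.134),.015,.134),("med",at(t,*A(238,242),.112),.023,.112),("lar",at(t,*A(258,243),.088),.031,.088)):
    a=np.linspace(0,6.28,60); q=proj(c,np.c_[p[0]+r*np.cos(a),p[1]+r*np.sin(a),0*a+z]); q=(q-[320,215]+.42)*6; print(n,"scene crop bbox",q.min(0),q.max(0))
    q=proj(t,np.c_[p[0]+r*np.cos(a),p[1]+r*np.sin(a),0*a+z]); q=(q-[140,190]+.42)*6; print(n,"top crop bbox",q.min(0),q.max(0))
P=[at(t,*B(*x),.011) for x in((163.5,382),(363,368),(561.5,353))]
for p in P: print(p, proj(c,p))
d=P[0]-P[2]; print("yaw of case x",np.degrees(np.arctan2(d[1],d[0]))-90,np.linalg.norm(d))
print(R.from_rotvec(robot.state()["orientation"]).as_matrix().round(3))
crop(c,120,100,200,130,4,"pics/d.png")
```

```text
small [0.55856161 0.17505619 0.134     ] [0.56240044 0.17803948 0.134     ]
med [0.55912123 0.17789027 0.112     ] [0.56663764 0.18513024 0.112     ]
lar [0.56061087 0.17560634 0.088     ] [0.56518101 0.1794429  0.088     ]
pan [0.562632   0.17158064 0.062     ] [0.56820316 0.17656801 0.062     ]
small scene crop bbox [272.78475652  80.32205839] [382.28889243 166.57283902]
small top crop bbox [187.79795849 193.31018523] [280.15074726 284.88492463]
med scene crop bbox [242.52801676 112.2056096 ] [407.40902712 243.968169  ]
med top crop bbox [168.84697423 173.68973366] [307.03541283 310.74284474]
lar scene crop bbox [196.08116762 139.9193457 ] [413.48469536 316.00811549]
lar top crop bbox [167.20226603 153.39352603] [348.58937743 333.34869412]
[ 0.50543134 -0.12432656  0.011     ] [[261.96073888 184.81641706]]
[ 0.51401231 -0.21408547  0.011     ] [[228.726393   168.33383572]]
[ 0.52309102 -0.30403524  0.011     ] [[197.18665847 152.880111  ]]
yaw of case x 5.612345020334217 0.18057429415139473
[[ 0.951  0.308 -0.   ]
 [ 0.308 -0.951  0.   ]
 [-0.    -0.    -1.   ]]
```

View pics/d.png

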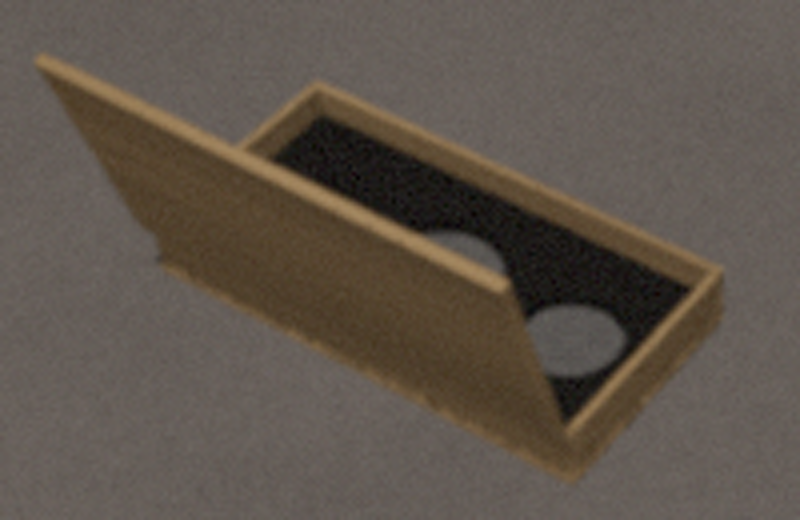

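```bash
echo '[[[0.335, -0.251, -0.06, 0], [0.335, -0.251, -0.06, 0], [0.335, -0.251, -0.06, 0], [0.335, -0.251, -0.06, 0], [0.335, -0.251, -0.06, 0], [0.335, -0.251, -0.06, 0], [0.335, -0.251, -0.06, 0], [0.335, -0.251, -0.06, 0]]]' > next.json && python3 drive.py next.json 0.085 40
echo '[[[0, 0, 0, -1], [0, 0, 0, -1], [0, 0, 0, -1], [0, 0, 0, -1], [0, 0, 0, -1], [0, 0, 0, -1], [0, 0, 0, -1], [0, 0, 0, -1]]]' > next.json && python3 drive.py next.json
python3 - <<'E'
from h import *
s=robot.state(); d=np.array([.560,.1765,.25])-s["ee_pos"]; print(s["ee_pos"],totool(d),R.from_rotvec(s["orientation"]).as_matrix().round(3),s["joint_pos"])
E
```

```text
time: 0.97
ee_pos: [0.3988, -0.3709, 0.2792]
orientation: [3.103, 0.489, 0.0]
force: [2.1, -0.8, -0.1]
finger_gap: 0.0851
grip_force: 0.0
time: 1.63
ee_pos: [0.398, -0.3727, 0.2787]
orientation: [2.483, 1.925, 0.0]
force: [0.5, 0.2, 0.4]
finger_gap: 0.0852
grip_force: 0.0
[ 0.39798676 -0.37271722  0.27865082] [0.57226607 0.01997596 0.02865689] [[ 0.249  0.968  0.   ]
 [ 0.968 -0.249  0.   ]
 [ 0.     0.    -1.   ]] [ 0.79892253  0.18196859 -0.18744096  1.83151904  0.03725372  1.13148411
  0.34669529]
```

```bash
echo '[[[0.3, 0.05, 0.028, -0.125], [0.3, 0.05, 0.028, -0.25], [0.3, 0.05, 0.028, -0.349], [0.3, 0.05, 0.028, -0.349], [0.3, 0.05, 0.028, -0.349], [0.3, 0.05, 0.028, -0.349], [0.3, 0.05, 0.028, -0.349], [0.3, 0.05, 0.028, -0.349]]]' > next.json && python3 drive.py next.json
python3 - <<'E'
from h import *
s=robot.state(); d=np.array([.560,.1765,.25])-s["ee_pos"]; print(s["ee_pos"],totool(d),R.from_rotvec(s["orientation"]).as_matrix().round(3),s["joint_pos"])
E
```

```text
time: 2.3
ee_pos: [0.5246, -0.0893, 0.2505]
orientation: [-2.111, -2.326, -0.003]
force: [-1.1, 1.1, -0.1]
finger_gap: 0.0848
grip_force: 0.0
[ 0.52456365 -0.08932171  0.25050177] [0.26116555 0.06089915 0.00100919] [[-0.096  0.995  0.001]
 [ 0.995  0.096  0.002]
 [ 0.002  0.001 -1.   ]] [ 0.43741159  0.20459953 -0.44284998  1.88088474  0.09701898  1.07650005
  0.05316457]
```

```bash
echo '[[[0.261, 0.061, 0.001, 0], [0.261, 0.061, 0.001, 0], [0.261, 0.061, 0.001, 0], [0.261, 0.061, 0.001, 0], [0.261, 0.061, 0.001, 0], [0.261, 0.061, 0.001, 0], [0.261, 0.061, 0.001, 0], [0.261, 0.061, 0.08, 0]]]' > next.json && python3 drive.py next.json 0.06
echo '[[[0, 0, 0.05, 0], [0, 0, 0.05, 0], [0, 0, 0.05, 0]]]' > next.json && python3 drive.py next.json
python3 - <<'E'
from h import *
s=robot.state(); d=np.array([.560,.1765,.124])-s["ee_pos"]; print(s["ee_pos"],totool(d))
c=robot.snapshot("scene");crop(c,290,120,160,120,5,"pics/e.png")
g=s["ee_pos"]; print((proj(c,[g])-[290,120])*5)
E
```

```text
time: 2.97
ee_pos: [0.563, 0.1775, 0.214]
orientation: [2.109, 2.323, 0.017]
force: [1.5, 0.8, 0.2]
finger_gap: 0.06
grip_force: 0.0
time: 3.22
ee_pos: [0.5585, 0.1693, 0.1557]
orientation: [-2.116, -2.318, 0.007]
force: [0.4, -0.0, 1.3]
finger_gap: 0.06
grip_force: 0.0
[0.55847361 0.16933373 0.15573484] [0.00702377 0.0023316  0.03171775]
[[414.67112784 525.69567936]]
```

View pics/e.png

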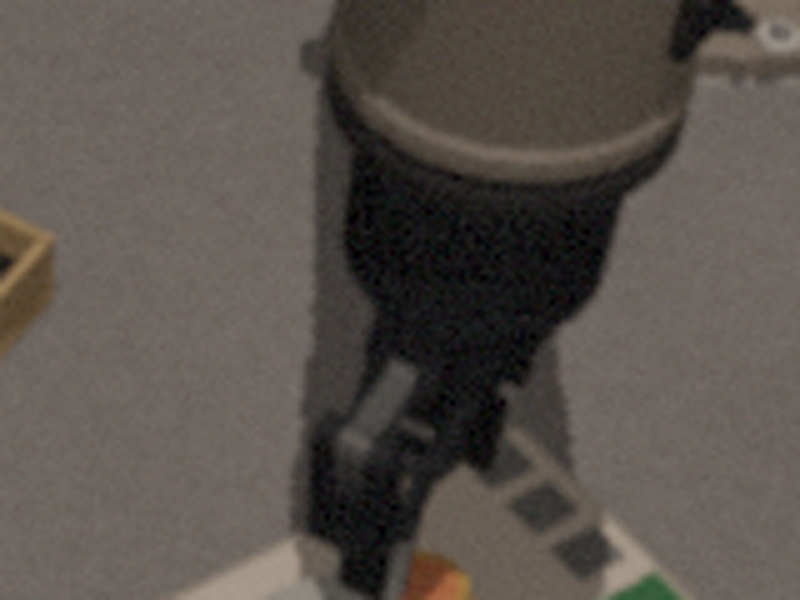

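```bash
echo '[[[0.007, 0.002, 0, 0], [0.007, 0.002, 0, 0], [0.007, 0.002, 0, 0], [0.007, 0.002, 0, 0], [0.007, 0.002, 0, 0]]]' > next.json && python3 drive.py next.json
python3 - <<'E'
from h import *
s=robot.state(); d=np.array([.560,.1765,.124])-s["ee_pos"]; print(s["ee_pos"],totool(d),s["orientation"])
c=robot.snapshot("scene");crop(c,330,190,100,90,6,"pics/f.png")
g=s["ee_pos"]; print((proj(c,[g,[.560,.1765,.134]])-[330,190]+.42)*6)
E
```

```text
time: 3.68
ee_pos: [0.5617, 0.1771, 0.1588]
orientation: [2.118, 2.319, 0.001]
force: [-1.1, -0.4, 0.5]
finger_gap: 0.0601
grip_force: 0.0
[0.56170919 0.17713629 0.15881753] [-0.00048084 -0.00180142  0.03481538] [2.11794231e+00 2.31929288e+00 1.44617364e-03]
[[279.51802704 227.77464219]
 [269.03112767 278.80622159]]
```

View pics/f.png

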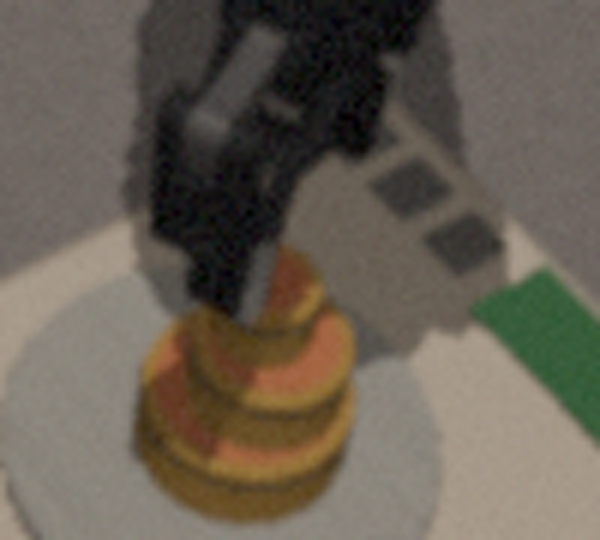

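The near finger's tip is at about (240,315), straddling the small weight, and the grip looks centred. I'll descend and close.

```bash
echo '[[[0, -0.001, 0.02, 0], [0, -0.001, 0.034, 0], [0, -0.001, 0.034, 0], [0, -0.001, 0.034, 0]]]' > next.json && python3 drive.py next.json
echo '[[[0, 0, 0, 0], [0, 0, 0, 0], [0, 0, 0, 0], [0, 0, 0, 0], [0, 0, 0, 0], [0, 0, 0, 0]]]' > next.json && python3 drive.py next.json 0.02 25
echo '[[[0, 0, -0.01, 0], [0, 0, -0.02, 0], [0, 0, -0.06, 0], [0, 0, -0.1, 0], [0, 0, -0.1, 0], [0, 0, -0.1, 0], [0, 0, -0.1, 0]]]' > next.json && python3 drive.py next.json
python3 - <<'E'
from h import *
s=robot.state();print(s["ee_pos"],totool(np.array([.5240,-.303,.15])-s["ee_pos"]))
t=robot.snapshot("top");c=robot.snapshot("scene")
crop(t,130,170,110,100,4,"pics/g1.png");crop(c,320,110,110,180,3,"pics/g2.png")
a=cv2.imread("pics/g1.png");b=cv2.imread("pics/g2.png")
o=np.zeros((540,780,3),np.uint8);o[:400,:440]=a;o[:540,445:775]=b;cv2.imwrite("pics/g.png",o)
E
```

```text
time: 4.07
ee_pos: [0.5601, 0.177, 0.1239]
orientation: [-2.118, -2.32, 0.001]
force: [-0.6, 0.3, 0.3]
finger_gap: 0.0602
grip_force: 0.0
time: 4.57
ee_pos: [0.5608, 0.1773, 0.1251]
orientation: [2.118, 2.319, 0.002]
force: [-1.0, -1.7, 6.7]
finger_gap: 0.0289
grip_force: 24.2
time: 5.15
ee_pos: [0.5604, 0.1769, 0.2247]
orientation: [2.118, 2.319, 0.001]
force: [-0.2, -0.1, -1.0]
finger_gap: 0.0284
grip_force: 25.2
[0.56037041 0.17690542 0.22469397] [-0.47462251 -0.07978811  0.07468961]
```

View pics/g.png

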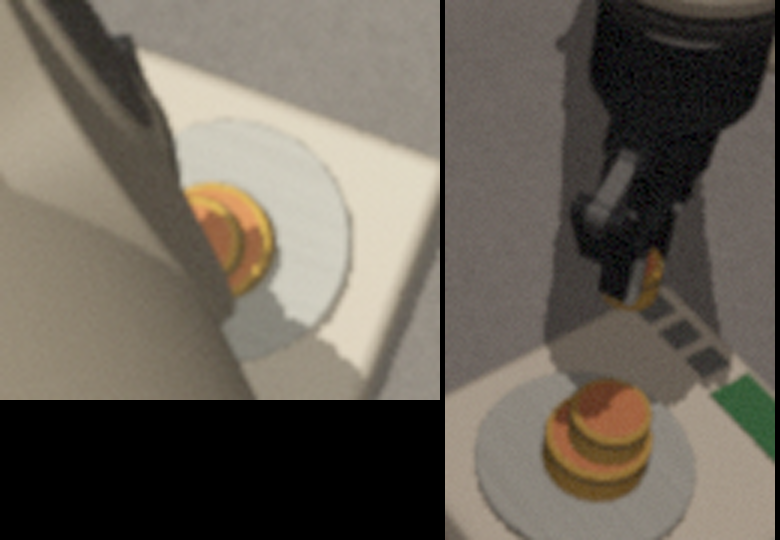

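The small weight is held between the pads, and the medium and large are still stacked undisturbed. Now I'll carry it to the small pocket.

```bash
echo '[[[-0.3, -0.05, 0, 0], [-0.3, -0.05, 0, 0], [-0.3, -0.05, 0, 0], [-0.3, -0.05, 0, 0], [-0.3, -0.05, 0, 0], [-0.3, -0.05, 0, 0], [-0.3, -0.05, 0, 0], [-0.3, -0.05, 0, 0]]]' > next.json && python3 drive.py next.json
echo '[[[-0.175, -0.03, 0, 0], [-0.175, -0.03, 0, 0], [-0.175, -0.03, 0, 0], [-0.175, -0.03, 0, 0], [-0.175, -0.03, 0, 0], [-0.175, -0.03, 0.03, 0], [-0.175, -0.03, 0.075, 0], [-0.175, -0.03, 0.075, 0]]]' > next.json && python3 drive.py next.json
echo '[[[0, 0, 0, 0], [0, 0, 0, 0]]]' > next.json && python3 drive.py next.json
python3 - <<'E'
from h import *
s=robot.state();print(s["ee_pos"],totool(np.array([.5240,-.303,.02])-s["ee_pos"]),s["orientation"])
E
```

```text
time: 5.92
ee_pos: [0.536, -0.133, 0.2228]
orientation: [-2.125, -2.313, 0.004]
force: [-0.1, -0.5, -1.5]
finger_gap: 0.0285
grip_force: 25.2
time: 6.58
ee_pos: [0.5203, -0.3016, 0.1421]
orientation: [-2.112, -2.313, 0.003]
force: [-2.4, 0.7, -0.7]
finger_gap: 0.028
grip_force: 25.2
time: 6.75
ee_pos: [0.5243, -0.3028, 0.1498]
orientation: [-2.117, -2.32, -0.0]
force: [0.7, 0.2, -0.7]
finger_gap: 0.0284
grip_force: 25.2
[ 0.52433192 -0.30277208  0.14982471] [-0.00026437 -0.00032911  0.12982465] [-2.11706079e+00 -2.32045444e+00 -3.53477470e-04]
```

```bash
echo '[[[0, 0, 0.04, 0], [0, 0, 0.08, 0], [0, 0, 0.103, 0], [0, 0, 0.103, 0], [0, 0, 0.103, 0], [0, 0, 0.103, 0]]]' > next.json && python3 drive.py next.json
echo '[[[0, 0, 0.004, 0], [0, 0, 0.008, 0], [0, 0, 0.012, 0], [0, 0, 0.012, 0], [0, 0, 0.012, 0]]]' > next.json && python3 drive.py next.json
python3 - <<'E'
from h import *
s=robot.state();print(s["ee_pos"],s["force"])
t=robot.snapshot("top");crop(t,285,185,160,120,5,"pics/i.png")
E
```

```text
time: 7.25
ee_pos: [0.5256, -0.3038, 0.0488]
orientation: [2.116, 2.318, 0.001]
force: [0.4, 1.2, -1.1]
finger_gap: 0.0283
grip_force: 25.3
time: 7.67
ee_pos: [0.5237, -0.3032, 0.0339]
orientation: [-2.118, -2.32, 0.0]
force: [-0.4, 0.9, -0.6]
finger_gap: 0.0287
grip_force: 25.3
[ 0.52374452 -0.30317067  0.03393371] [-0.37037938  0.87408927 -0.60853172]
```

View pics/i.png

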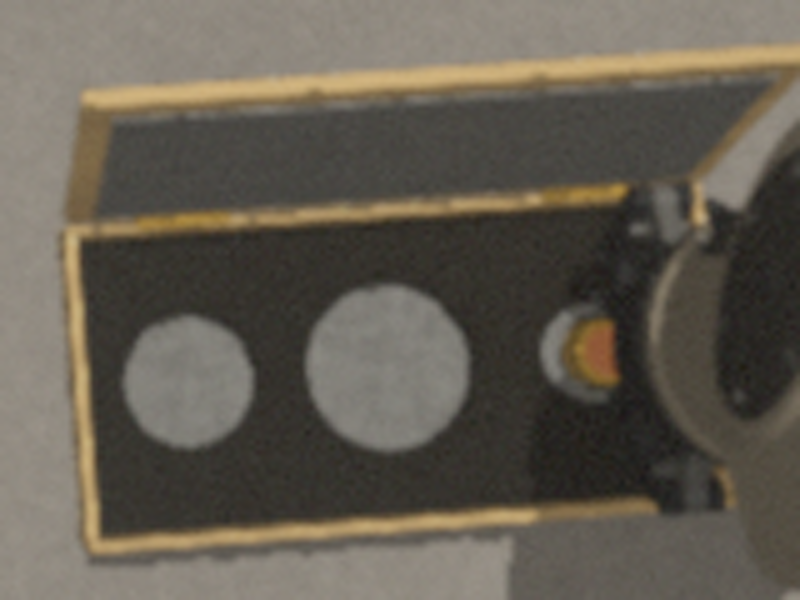

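The weight is at about (597,350) and the pocket at about (586,353), so it is well inside the clearance, with a nudge of about 1.5 mm needed. I'll lower it until contact.

```bash
echo '[[[0.0015, 0, 0.003, 0], [0.0015, 0, 0.006, 0], [0.0015, 0, 0.009, 0], [0.0015, 0, 0.01, 0], [0.0015, 0, 0.01, 0], [0.0015, 0, 0.01, 0]]]' > next.json && python3 drive.py next.json
echo '[[[0, 0, 0.001, 0], [0, 0, 0.002, 0], [0, 0, 0.002, 0], [0, 0, 0.002, 0]]]' > next.json && python3 drive.py next.json
echo '[[[0, 0, 0.001, 0], [0, 0, 0.002, 0], [0, 0, 0.002, 0], [0, 0, 0.002, 0]]]' > next.json && python3 drive.py next.json
```

```text
time: 8.22
ee_pos: [0.5238, -0.3016, 0.0245]
orientation: [-2.118, -2.32, 0.0]
force: [-4.2, 3.1, 15.0]
finger_gap: 0.0284
grip_force: 26.7
time: 8.55
ee_pos: [0.5238, -0.3021, 0.0235]
orientation: [2.118, 2.319, -0.001]
force: [-10.3, 3.1, 31.6]
finger_gap: 0.0286
grip_force: 29.7
time: 8.88
ee_pos: [0.524, -0.3027, 0.0218]
orientation: [2.118, 2.318, -0.001]
force: [-10.2, 1.3, 34.4]
finger_gap: 0.0284
grip_force: 32.9
```

Run:
```python
from h import *
t=robot.snapshot("top");c=robot.snapshot("scene")
def tri(a,b):
    (p,d),(q,e)=ray(t,*a),ray(c,*b); d/=np.linalg.norm(d); e/=np.linalg.norm(e)
    x=np.linalg.lstsq(np.c_[d,-e],q-p,rcond=None)[0]; A,B=p+d*x[0],q+e*x[1]; return (A+B)/2,np.linalg.norm(A-B)
print("rim corner",tri((303.2,293.6),(299.6,167.1)))
print("med pocket",tri((322.3,261),(263.4,184.9)))
print("pan",tri((140+283/6-.4,190+243/6-.4),(320+282/6-.4,215+296/6-.4)))
crop(t,360,220,70,60,10,"pics/j.png")
```

```text
rim corner (array([ 0.43375228, -0.07994604,  0.03674459]), np.float64(0.0018000136943080263))
med pocket (array([ 0.50451206, -0.12307332,  0.01104627]), np.float64(0.003080786536864795))
pan (array([0.5628722 , 0.17359634, 0.0531481 ]), np.float64(0.0012224182105772636))
```

View pics/j.png

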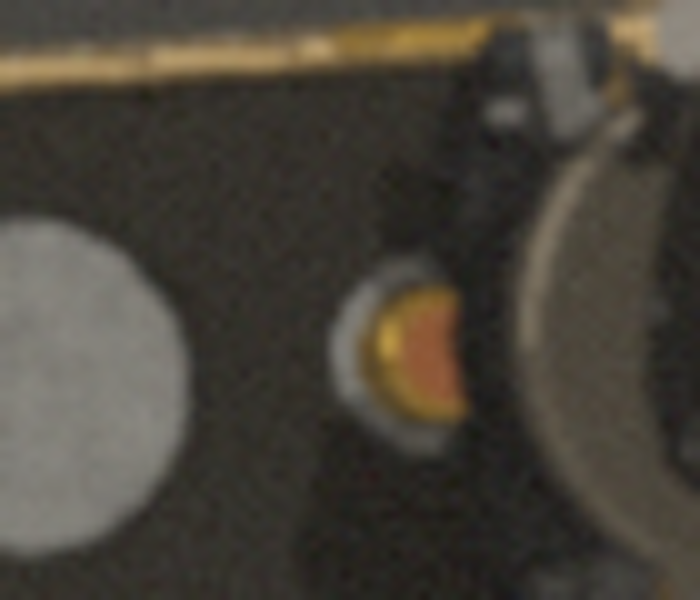

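In the crop, the small weight's bottom lies inside its pocket with a gap all round (pocket centre about (425,358)), so the contact is the pocket floor. I'll ease the pressure and release.

```bash
echo '[[[0, 0, -0.002, 0], [0, 0, -0.003, 0], [0, 0, -0.003, 0]]]' > next.json && python3 drive.py next.json
echo '[[[0, 0, 0, 0], [0, 0, 0, 0], [0, 0, 0, 0], [0, 0, 0, 0]]]' > next.json && python3 drive.py next.json 0.05
echo '[[[0, 0, -0.01, 0], [0, 0, -0.04, 0], [0, 0, -0.08, 0], [0, 0, -0.12, 0], [0, 0, -0.16, 0], [0, 0, -0.2, 0], [0, 0, -0.2, 0]]]' > next.json && python3 drive.py next.json
echo '[[[0.3, 0.05, 0, 0], [0.3, 0.05, 0, 0], [0.3, 0.05, 0, 0], [0.3, 0.05, 0, 0], [0.3, 0.05, 0, 0], [0.3, 0.05, 0, 0], [0.3, 0.05, 0, 0], [0.3, 0.05, 0, 0]]]' > next.json && python3 drive.py next.json 0.075
python3 - <<'E'
from h import *
s=robot.state();print(s["ee_pos"],totool(np.array([.5605,.178,.15])-s["ee_pos"]))
t=robot.snapshot("top");crop(t,360,220,70,60,5,"pics/k1.png");crop(t,140,190,90,80,5,"pics/k2.png")
a=cv2.imread("pics/k1.png");b=cv2.imread("pics/k2.png")
o=np.zeros((400,800,3),np.uint8);o[:300,:350]=a;o[:400,350:800]=b;cv2.imwrite("pics/k.png",o)
E
```

```text
time: 9.23
ee_pos: [0.5237, -0.3016, 0.0229]
orientation: [-2.118, -2.32, -0.0]
force: [-0.0, 0.4, -1.1]
finger_gap: 0.0282
grip_force: 29.8
time: 9.57
ee_pos: [0.5237, -0.3016, 0.0227]
orientation: [-2.118, -2.32, -0.0]
force: [-0.0, 0.1, 0.6]
finger_gap: 0.0502
grip_force: 0.0
time: 10.15
ee_pos: [0.5266, -0.3028, 0.232]
orientation: [2.111, 2.312, 0.004]
force: [0.9, 0.6, -0.2]
finger_gap: 0.05
grip_force: 0.0
time: 10.82
ee_pos: [0.5461, 0.0085, 0.2241]
orientation: [-2.111, -2.327, -0.004]
force: [-0.3, 0.5, -0.8]
finger_gap: 0.0752
grip_force: 0.0
[0.54606646 0.00847744 0.22412574] [0.16719065 0.03072301 0.0744596 ]
```

View pics/k.png

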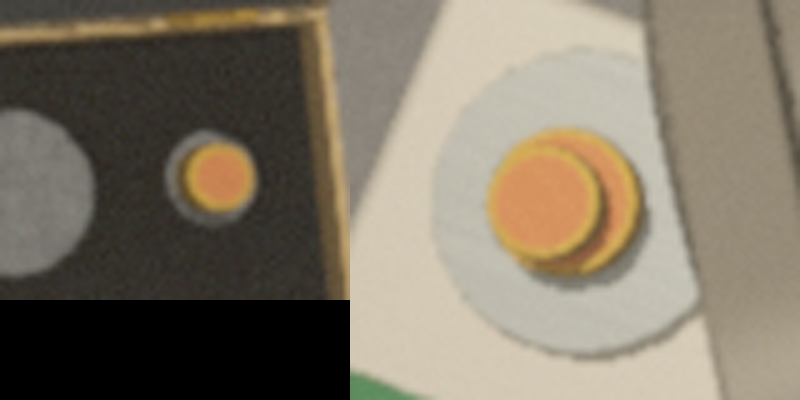

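The small weight is seated, with its top at (220,177) in the pocket at (211,178). The medium's top is at crop (196.5,203) and the large's at about (218,202).

Run:
```python
from h import *
t=robot.snapshot("top"); m=at(t,178.9,230.2,.112); l=at(t,183.2,230.0,.088)
s=robot.state();print(m,l,totool(np.array([m[0]+.0015,m[1]+.0015,.15])-s["ee_pos"]))
```

```text
[0.5585253  0.17855186 0.112     ] [0.56081186 0.17434399 0.088     ] [0.17251333 0.030467   0.07398084]
```

```bash
echo '[[[0.172, 0.029, 0.0, 0], [0.172, 0.029, 0.0, 0], [0.172, 0.029, 0.0, 0], [0.172, 0.029, 0.0, 0], [0.172, 0.029, 0.0, 0], [0.172, 0.029, 0.03, 0], [0.172, 0.029, 0.06, 0], [0.172, 0.029, 0.06, 0]]]' > next.json && python3 drive.py next.json
echo '[[[0, 0, 0, 0], [0, 0, 0, 0], [0, 0, 0, 0]]]' > next.json && python3 drive.py next.json
python3 - <<'E'
from h import *
s=robot.state();print(s["ee_pos"],totool(np.array([.560,.1800,.098])-s["ee_pos"]))
E
```

```text
time: 11.58
ee_pos: [0.5574, 0.1734, 0.1586]
orientation: [-2.117, -2.317, 0.009]
force: [-0.8, -1.0, -0.2]
finger_gap: 0.0751
grip_force: 0.0
time: 11.83
ee_pos: [0.5605, 0.1754, 0.165]
orientation: [2.118, 2.318, 0.003]
force: [-0.8, 0.2, 0.8]
finger_gap: 0.0748
grip_force: 0.0
[0.56052216 0.17535953 0.16495784] [ 0.00464531 -0.00025856  0.06695904]
```

```bash
echo '[[[0.0045, 0, 0.03, 0], [0.0045, 0, 0.06, 0], [0.0045, 0, 0.067, 0], [0.0045, 0, 0.067, 0], [0.0045, 0, 0.067, 0]]]' > next.json && python3 drive.py next.json
echo '[[[0, 0, 0, 0], [0, 0, 0, 0], [0, 0, 0, 0], [0, 0, 0, 0], [0, 0, 0, 0], [0, 0, 0, 0], [0, 0, 0, 0]]]' > next.json && python3 drive.py next.json 0.035 40
echo '[[[0, 0, -0.01, 0], [0, 0, -0.02, 0], [0, 0, -0.06, 0], [0, 0, -0.1, 0], [0, 0, -0.13, 0], [0, 0, -0.13, 0], [0, 0, -0.13, 0]]]' > next.json && python3 drive.py next.json
python3 - <<'E'
from h import *
s=robot.state();print(s["ee_pos"],totool(np.array([.5065,-.1235,.12])-s["ee_pos"]))
c=robot.snapshot("scene");crop(c,320,110,110,180,3,"pics/l.png")
E
```

```text
time: 12.25
ee_pos: [0.5598, 0.1802, 0.0974]
orientation: [2.118, 2.32, 0.001]
force: [-0.5, 0.8, 0.2]
finger_gap: 0.0751
grip_force: 0.0
time: 12.83
ee_pos: [0.5601, 0.1802, 0.0978]
orientation: [2.117, 2.319, 0.003]
force: [-2.0, -2.2, 12.6]
finger_gap: 0.0446
grip_force: 39.0
time: 13.42
ee_pos: [0.5599, 0.1803, 0.2286]
orientation: [2.117, 2.318, 0.005]
force: [-0.1, 0.6, -3.5]
finger_gap: 0.0442
grip_force: 43.0
[0.55986981 0.18030098 0.22858569] [-0.29776666 -0.08112117  0.10811382]
```

View pics/l.png

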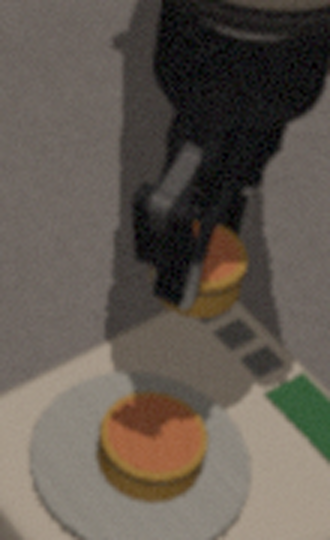

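The medium weight is held upright and the large one remains on the pan. Next is the medium pocket.

```bash
echo '[[[-0.298, -0.081, 0, 0], [-0.298, -0.081, 0, 0], [-0.298, -0.081, 0, 0], [-0.298, -0.081, 0, 0], [-0.298, -0.081, 0, 0], [-0.298, -0.081, 0, 0], [-0.298, -0.081, 0, 0], [-0.298, -0.081, 0, 0]]]' > next.json && python3 drive.py next.json
echo '[[[0, 0, 0.04, 0], [0, 0, 0.08, 0], [0, 0, 0.12, 0], [0, 0, 0.16, 0], [0, 0, 0.175, 0], [0, 0, 0.175, 0], [0, 0, 0.175, 0]]]' > next.json && python3 drive.py next.json
python3 - <<'E'
from h import *
s=robot.state();print(s["ee_pos"],totool(np.array([.5060,-.1235,.022])-s["ee_pos"]))
E
```

```text
time: 14.13
ee_pos: [0.5029, -0.1298, 0.2245]
orientation: [-2.123, -2.313, 0.004]
force: [-0.4, -1.1, -3.1]
finger_gap: 0.0439
grip_force: 42.9
time: 14.72
ee_pos: [0.5045, -0.1236, 0.05]
orientation: [-2.116, -2.318, 0.002]
force: [0.5, -0.3, -3.0]
finger_gap: 0.0439
grip_force: 42.8
[ 0.5044743  -0.12362861  0.04995185] [-5.07533957e-05  1.61454387e-03  2.79471123e-02]
```

```bash
echo '[[[0, 0.0005, 0.008, 0], [0, 0.0005, 0.016, 0], [0, 0.0005, 0.022, 0], [0, 0.0005, 0.022, 0], [0, 0.0005, 0.022, 0]]]' > next.json && python3 drive.py next.json
echo '[[[0, 0, 0.002, 0], [0, 0, 0.004, 0], [0, 0, 0.005, 0], [0, 0, 0.005, 0], [0, 0, 0.005, 0]]]' > next.json && python3 drive.py next.json
python3 - <<'E'
from h import *
s=robot.state();print(s["ee_pos"],s["force"])
t=robot.snapshot("top");crop(t,285,220,80,70,6,"pics/m.png")
E
```

```text
time: 15.13
ee_pos: [0.5059, -0.1241, 0.029]
orientation: [-2.118, -2.32, 0.0]
force: [1.1, -0.8, -3.4]
finger_gap: 0.0439
grip_force: 42.9
time: 15.55
ee_pos: [0.506, -0.1241, 0.024]
orientation: [-2.118, -2.32, -0.0]
force: [-0.2, 0.7, -4.3]
finger_gap: 0.044
grip_force: 42.9
[ 0.50599255 -0.12406576  0.02397518] [-0.16031895  0.67139427 -4.25209428]
```

View pics/m.png

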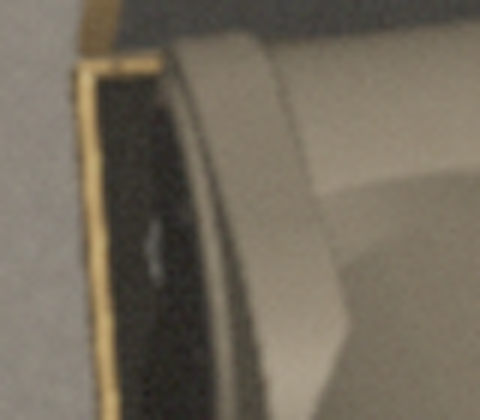

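The hand occludes this view. The weight's underside is now about 14 mm up with no contact, so it is below the block top and inside the pocket. That was my last picture, so I'll work from numbers from here.

```bash
echo '[[[0, 0, 0.001, 0], [0, 0, 0.002, 0], [0, 0, 0.003, 0], [0, 0, 0.003, 0], [0, 0, 0.003, 0]]]' > next.json && python3 drive.py next.json
echo '[[[0, 0, 0.001, 0], [0, 0, 0.001, 0], [0, 0, 0.001, 0]]]' > next.json && python3 drive.py next.json
```

```text
time: 16.02
ee_pos: [0.506, -0.1241, 0.0214]
orientation: [2.118, 2.32, -0.0]
force: [-4.0, 1.0, 8.1]
finger_gap: 0.044
grip_force: 44.1
time: 16.27
ee_pos: [0.5061, -0.1241, 0.0212]
orientation: [2.118, 2.32, -0.001]
force: [-11.1, 1.5, 30.7]
finger_gap: 0.0443
grip_force: 46.2
```

```bash
echo '[[[0, 0, -0.001, 0], [0, 0, -0.001, 0]]]' > next.json && python3 drive.py next.json
echo '[[[0, 0, 0, 0], [0, 0, 0, 0], [0, 0, 0, 0], [0, 0, 0, 0]]]' > next.json && python3 drive.py next.json 0.065
echo '[[[0, 0, -0.01, 0], [0, 0, -0.04, 0], [0, 0, -0.08, 0], [0, 0, -0.12, 0], [0, 0, -0.16, 0], [0, 0, -0.2, 0], [0, 0, -0.2, 0]]]' > next.json && python3 drive.py next.json
echo '[[[0.12, 0.03, 0, 0], [0.12, 0.03, 0, 0], [0.12, 0.03, 0, 0], [0.12, 0.03, 0, 0], [0.12, 0.03, 0, 0]]]' > next.json && python3 drive.py next.json 0.085
python3 - <<'E'
from h import *
t=robot.snapshot("top")
s=robot.state();print(s["ee_pos"])
hsv=cv2.cvtColor(t["frame"],cv2.COLOR_RGB2HSV)
m=((hsv[...,0]>5)&(hsv[...,0]<28)&(hsv[...,1]>110)&(hsv[...,2]>90)).astype(np.uint8)
n,_,st,ce=cv2.connectedComponentsWithStats(m)
for i in range(1,n):
    if st[i,4]>40: print(st[i],ce[i])
for n,u,v,z in(("med top",322.3,261,.016),): print(n,at(t,u,v,z))
E
```

```text
time: 16.43
ee_pos: [0.5062, -0.1241, 0.0214]
orientation: [2.118, 2.32, 0.0]
force: [-3.6, 0.5, 11.6]
finger_gap: 0.044
grip_force: 44.3
time: 16.77
ee_pos: [0.506, -0.124, 0.0209]
orientation: [-2.118, -2.32, -0.0]
force: [-0.1, -0.3, 0.3]
finger_gap: 0.0648
grip_force: 0.0
time: 17.35
ee_pos: [0.509, -0.1242, 0.2291]
orientation: [2.112, 2.314, 0.008]
force: [1.7, -1.0, 0.3]
finger_gap: 0.0652
grip_force: 0.0
time: 17.77
ee_pos: [0.525, 0.0008, 0.2217]
orientation: [2.113, 2.325, 0.001]
force: [1.0, -1.2, 0.5]
finger_gap: 0.0847
grip_force: 0.0
[ 0.52486765 -0.00111946  0.22142385]
[ 450    0   88   19 1197] [493.7176274    7.31495405]
[168 216  30  29 686] [182.58746356 230.26530612]
[392 222  22   5  76] [402.23684211 223.59210526]
[396 249  15  13 159] [402.83647799 255.00628931]
med top [ 0.50538893 -0.1236891   0.016     ]
```

```bash
echo '[[[0.1715, 0.02, 0.0, 0], [0.1715, 0.02, 0.0, 0], [0.1715, 0.02, 0.0, 0], [0.1715, 0.02, 0.0, 0], [0.1715, 0.02, 0.0, 0], [0.1715, 0.02, 0.04, 0], [0.1715, 0.02, 0.08, 0], [0.1715, 0.02, 0.08, 0]]]' > next.json && python3 drive.py next.json
echo '[[[0, 0, 0, 0], [0, 0, 0, 0], [0, 0, 0, 0]]]' > next.json && python3 drive.py next.json
python3 - <<'E'
from h import *
s=robot.state();print(s["ee_pos"],totool(np.array([.562,.1770,.070])-s["ee_pos"]),s["orientation"])
t=robot.snapshot("top"); f=t["frame"]
hsv=cv2.cvtColor(f,cv2.COLOR_RGB2HSV)
m=((hsv[...,0]>5)&(hsv[...,0]<28)&(hsv[...,1]>110)&(hsv[...,2]>90)).astype(np.uint8)
n,_,st,ce=cv2.connectedComponentsWithStats(m)
for i in range(1,n):
    if st[i,4]>40: print(st[i],ce[i])
print(at(t,182.7,230.2,.088), proj(t,[.506,-.124,.035]))
E
```

```text
time: 18.48
ee_pos: [0.5263, 0.168, 0.1352]
orientation: [-2.117, -2.316, 0.012]
force: [-2.4, -1.0, -0.4]
finger_gap: 0.0848
grip_force: 0.0
time: 18.73
ee_pos: [0.5307, 0.1707, 0.1434]
orientation: [2.118, 2.318, 0.004]
force: [0.3, 0.6, 0.0]
finger_gap: 0.085
grip_force: 0.0
[0.53065799 0.1706818  0.14338696] [0.00344616 0.03156864 0.07348083] [2.11823349 2.3178284  0.00383835]
[ 449    0   89   23 1267] [493.18153118   7.79873717]
[181 216  17  26 236] [190.36440678 227.34745763]
[393 222  19   5  70] [402.12857143 223.6       ]
[312 227  20   5  73] [321.32876712 229.01369863]
[396 249  15  13 160] [402.7375  255.05625]
[313 251  21  21 352] [323.04261364 261.08806818]
[0.5603701  0.17534755 0.088     ] [[323.5520061  260.67689575]]
```

```bash
echo '[[[0.0035, 0.0315, 0, 0], [0.0035, 0.0315, 0, 0], [0.0035, 0.0315, 0, 0], [0.0035, 0.0315, 0.03, 0], [0.0035, 0.0315, 0.06, 0], [0.0035, 0.0315, 0.0735, 0], [0.0035, 0.0315, 0.0735, 0], [0.0035, 0.0315, 0.0735, 0]]]' > next.json && python3 drive.py next.json
echo '[[[0, 0, 0, 0], [0, 0, 0, 0], [0, 0, 0, 0], [0, 0, 0, 0], [0, 0, 0, 0], [0, 0, 0, 0]]]' > next.json && python3 drive.py next.json 0.05 60
echo '[[[0, 0, -0.01, 0], [0, 0, -0.02, 0], [0, 0, -0.06, 0], [0, 0, -0.1, 0], [0, 0, -0.13, 0], [0, 0, -0.15, 0], [0, 0, -0.15, 0], [0, 0, -0.15, 0]]]' > next.json && python3 drive.py next.json
python3 - <<'E'
from h import *
s=robot.state();print(s["ee_pos"],totool(np.array([.515,-.2135,.12])-s["ee_pos"]))
E
```

```text
time: 19.45
ee_pos: [0.5603, 0.1772, 0.0681]
orientation: [-2.118, -2.32, 0.0]
force: [0.7, -0.1, 0.1]
finger_gap: 0.0848
grip_force: 0.0
time: 19.95
ee_pos: [0.5617, 0.1776, 0.0698]
orientation: [2.117, 2.318, 0.004]
force: [-3.5, -1.2, 15.0]
finger_gap: 0.0596
grip_force: 61.4
time: 20.62
ee_pos: [0.5605, 0.177, 0.2185]
orientation: [2.118, 2.319, 0.002]
force: [-0.3, -0.4, -7.5]
finger_gap: 0.0596
grip_force: 71.1
[0.56050264 0.17699753 0.21849976] [-0.38476796 -0.08088781  0.09834527]
```

```bash
echo '[[[-0.25, -0.05, 0, 0], [-0.25, -0.05, 0, 0], [-0.25, -0.05, 0, 0], [-0.25, -0.05, 0, 0], [-0.25, -0.05, 0, 0], [-0.25, -0.05, 0, 0], [-0.25, -0.05, 0, 0]]]' > next.json && python3 drive.py next.json
echo '[[[-0.135, -0.03, 0, 0], [-0.135, -0.03, 0, 0], [-0.135, -0.03, 0, 0], [-0.135, -0.03, 0, 0], [-0.135, -0.03, 0, 0], [-0.135, -0.03, 0.04, 0], [-0.135, -0.03, 0.08, 0], [-0.135, -0.03, 0.12, 0]]]' > next.json && python3 drive.py next.json
echo '[[[0, 0, 0.03, 0], [0, 0, 0.04, 0], [0, 0, 0.04, 0], [0, 0, 0.04, 0], [0, 0, 0.04, 0]]]' > next.json && python3 drive.py next.json
python3 - <<'E'
from h import *
s=robot.state();print(s["ee_pos"],totool(np.array([.515,-.2135,.02])-s["ee_pos"]),s["orientation"])
E
```

```text
time: 21.2
ee_pos: [0.5306, -0.0849, 0.2152]
orientation: [-2.127, -2.31, 0.007]
force: [0.6, -1.5, -7.7]
finger_gap: 0.0597
grip_force: 70.8
time: 21.87
ee_pos: [0.5148, -0.2129, 0.0951]
orientation: [-2.117, -2.32, -0.0]
force: [0.6, -2.5, -7.8]
finger_gap: 0.0595
grip_force: 70.9
time: 22.28
ee_pos: [0.5168, -0.2137, 0.0591]
orientation: [2.117, 2.319, 0.001]
force: [0.1, -0.8, -7.8]
finger_gap: 0.0597
grip_force: 70.5
[ 0.51682105 -0.21367962  0.05910644] [ 0.00037756 -0.00187644  0.03910241] [2.11661760e+00 2.31884299e+00 1.45865088e-03]
```

```bash
echo '[[[0, -0.0015, 0.01, 0], [0, -0.0015, 0.02, 0], [0, -0.0015, 0.028, 0], [0, -0.0015, 0.032, 0], [0, -0.0015, 0.034, 0], [0, -0.0015, 0.034, 0]]]' > next.json && python3 drive.py next.json
echo '[[[0, 0, 0.001, 0], [0, 0, 0.002, 0], [0, 0, 0.003, 0], [0, 0, 0.004, 0], [0, 0, 0.004, 0], [0, 0, 0.004, 0]]]' > next.json && python3 drive.py next.json
```

```text
time: 22.78
ee_pos: [0.5139, -0.2135, 0.0228]
orientation: [-2.117, -2.32, 0.0]
force: [-0.4, 0.4, -6.3]
finger_gap: 0.0596
grip_force: 70.9
time: 23.28
ee_pos: [0.5143, -0.2138, 0.0196]
orientation: [2.118, 2.32, 0.0]
force: [-0.7, 0.3, -5.2]
finger_gap: 0.0597
grip_force: 70.9
```

```bash
echo '[[[0, 0, 0.001, 0], [0, 0, 0.0015, 0], [0, 0, 0.0015, 0], [0, 0, 0.0015, 0]]]' > next.json && python3 drive.py next.json
```

```text
time: 23.62
ee_pos: [0.5144, -0.2138, 0.0194]
orientation: [2.118, 2.319, -0.0]
force: [-10.4, 4.2, 26.0]
finger_gap: 0.0595
grip_force: 74.3
```

```bash
echo '[[[0, 0, -0.001, 0], [0, 0, -0.001, 0]]]' > next.json && python3 drive.py next.json
echo '[[[0, 0, 0, 0], [0, 0, 0, 0], [0, 0, 0, 0], [0, 0, 0, 0]]]' > next.json && python3 drive.py next.json 0.08
echo '[[[0, 0, -0.01, 0], [0, 0, -0.04, 0], [0, 0, -0.08, 0], [0, 0, -0.12, 0], [0, 0, -0.16, 0], [0, 0, -0.2, 0], [0, 0, -0.24, 0], [0, 0, -0.24, 0]]]' > next.json && python3 drive.py next.json
echo '[[[0.12, 0, 0, 0], [0.12, 0, 0, 0], [0.12, 0, 0, 0], [0.12, 0, 0, 0], [0.12, 0, 0, 0], [0.12, 0, 0, 0]]]' > next.json && python3 drive.py next.json 0
python3 - <<'E'
from h import *
s=robot.state();print(s["ee_pos"])
t=robot.snapshot("top"); f=t["frame"]
hsv=cv2.cvtColor(f,cv2.COLOR_RGB2HSV)
m=((hsv[...,0]>5)&(hsv[...,0]<28)&(hsv[...,1]>110)&(hsv[...,2]>90)).astype(np.uint8)
n,_,st,ce=cv2.connectedComponentsWithStats(m)
for i in range(1,n):
    if st[i,4]>40: print(st[i],ce[i])
print(proj(t,[[.515,-.214,.037],[.506,-.124,.035],[.524,-.3016,.033]]))
# lid: predict outer edge ends in top and scene for various angles
o=np.array([.5147,-.2137,.005]); ex=np.array([.9952,.0978,0]); ey=np.array([-.0978,.9952,0]); z=np.array([0,0,1.])
c=robot.snapshot("scene")
for th in(1.7,1.75,1.8,1.85,1.9):
    E=o+ex*.0705+z*.035+.142*(-np.cos(th)*ex+np.sin(th)*z)+.008*(np.sin(th)*ex+np.cos(th)*z)
    print(th,E.round(3),proj(t,[E+.142*ey,E-.142*ey]).round(1).tolist(),proj(c,[E+.142*ey,E-.142*ey]).round(1).tolist())
print("seen top ends",(290+58/5-.4,185+95/5-.4),(290+790/5-.4,185+48/5-.4),"scene ends",(120+508/4,100+290/4),(120+40/4,100+58/4))
print("band",at(t,269,185,.01),"glue",at(t,269,126,.11))
E
```

```text
time: 23.78
ee_pos: [0.5144, -0.2138, 0.0195]
orientation: [2.118, 2.32, 0.0]
force: [-4.8, 1.1, 9.6]
finger_gap: 0.0597
grip_force: 72.6
time: 24.12
ee_pos: [0.5144, -0.2137, 0.019]
orientation: [2.118, 2.32, 0.0]
force: [-1.1, 0.4, -0.8]
finger_gap: 0.0802
grip_force: 0.0
time: 24.78
ee_pos: [0.517, -0.2141, 0.2676]
orientation: [2.111, 2.313, 0.006]
force: [0.6, 0.3, 0.5]
finger_gap: 0.0797
grip_force: 0.0
time: 25.28
ee_pos: [0.5033, -0.0945, 0.2595]
orientation: [2.117, 2.32, 0.0]
force: [0.5, -0.0, -0.4]
finger_gap: 0.0065
grip_force: 0.0
[ 0.50326819 -0.09451568  0.259508  ]
[ 450    0   88   19 1184] [493.82432432   7.27195946]
[[364.71726488 257.6098979 ]
 [323.5520061  260.67689575]
 [403.81861116 254.57703146]]
1.7 [ 0.611 -0.204  0.18 ] [[301.9, 210.8], [449.7, 200.7]] [[250.0, 164.4], [132.5, 108.0]]
1.75 [ 0.618 -0.204  0.178] [[301.6, 207.2], [449.0, 197.2]] [[247.7, 167.3], [130.2, 110.5]]
1.8 [ 0.625 -0.203  0.176] [[301.2, 203.8], [448.2, 193.8]] [[245.4, 170.4], [127.8, 113.1]]
1.85 [ 0.631 -0.202  0.174] [[300.8, 200.4], [447.3, 190.5]] [[243.1, 173.6], [125.6, 115.9]]
1.9 [ 0.638 -0.202  0.172] [[300.5, 197.1], [446.4, 187.4]] [[240.9, 176.9], [123.4, 118.7]]
seen top ends (301.20000000000005, 203.6) (447.6, 194.2) scene ends (247.0, 172.5) (130.0, 114.5)
band [ 6.74132919e-01 -2.80528797e-04  1.00000000e-02] glue [0.78134893 0.00376889 0.11      ]
```

```bash
echo '[[[0.2, 0, 0, 0], [0.2, 0, 0, 0], [0.2, 0, 0, 0], [0.2, 0, 0, 0], [0.2, 0, 0, 0], [0.2, 0, 0, 0], [0.2, 0, 0, 0]]]' > next.json && python3 drive.py next.json
python3 - <<'E'
from h import *
s=robot.state()
t=robot.snapshot("top"); f=t["frame"]
hsv=cv2.cvtColor(f,cv2.COLOR_RGB2HSV)
m=((hsv[...,0]>5)&(hsv[...,0]<28)&(hsv[...,1]>110)&(hsv[...,2]>90)).astype(np.uint8)
n,_,st,ce=cv2.connectedComponentsWithStats(m)
for i in range(1,n):
    if st[i,4]>40: print(st[i],ce[i])
print(s["ee_pos"],totool(np.array([.672,-.199,.26])-s["ee_pos"]))
E
```

```text
time: 25.97
ee_pos: [0.4851, 0.106, 0.259]
orientation: [-2.115, -2.322, -0.0]
force: [0.3, -0.6, 0.0]
finger_gap: -0.0002
grip_force: 0.0
[ 450    0   88   22 1242] [493.24637681   7.60466989]
[393 222  20   5  71] [402.30985915 223.5915493 ]
[311 227  22   5  78] [321.28205128 229.        ]
[350 245  30  28 677] [364.5140325  258.46085672]
[396 249  15  13 161] [402.70807453 255.02484472]
[313 251  21  21 353] [323.07082153 261.09631728]
[0.48513213 0.10597328 0.25898582] [-0.32066262  0.1584414  -0.00106754]
```

All three weights sit where a seated weight would project. Next I'll move behind the lid.

```bash
echo '[[[-0.321, 0.158, -0.02, 0], [-0.321, 0.158, -0.02, 0], [-0.321, 0.158, -0.02, 0], [-0.321, 0.158, -0.02, 0], [-0.321, 0.158, -0.02, 0], [-0.321, 0.158, -0.02, 0], [-0.321, 0.158, -0.02, 0], [-0.321, 0.158, -0.02, 0]]]' > next.json && python3 drive.py next.json
python3 - <<'E'
from h import *
s=robot.state();print(s["ee_pos"],totool(np.array([.674,-.199,.155])-s["ee_pos"]))
E
```

```text
time: 26.68
ee_pos: [0.6585, -0.1839, 0.2773]
orientation: [-2.122, -2.316, 0.002]
force: [1.1, 0.6, -0.1]
finger_gap: -0.0002
grip_force: 0.0
[ 0.65852109 -0.1839472   0.27725976] [-0.01625717  0.01421687  0.12225882]
```

```bash
echo '[[[-0.016, 0.014, 0, 0], [-0.016, 0.014, 0, 0], [-0.016, 0.014, 0, 0], [-0.016, 0.014, 0.04, 0], [-0.016, 0.014, 0.08, 0], [-0.016, 0.014, 0.12, 0], [-0.016, 0.014, 0.12, 0], [-0.016, 0.014, 0.12, 0]]]' > next.json && python3 drive.py next.json
echo '[[[0, -0.005, 0, 0], [0, -0.01, 0, 0], [0, -0.015, 0, 0], [0, -0.02, 0, 0], [0, -0.025, 0, 0], [0, -0.03, 0, 0]]]' > next.json && python3 drive.py next.json
python3 - <<'E'
from h import *
s=robot.state();print(s["ee_pos"],s["force"])
E
```

```text
time: 27.35
ee_pos: [0.6725, -0.1938, 0.1568]
orientation: [-2.116, -2.318, 0.003]
force: [-0.1, -0.1, 1.3]
finger_gap: 0.0003
grip_force: 0.0
time: 27.85
ee_pos: [0.6437, -0.1967, 0.1583]
orientation: [2.118, 2.319, 0.0]
force: [0.4, -1.7, 0.4]
finger_gap: -0.0001
grip_force: 0.0
[ 0.64369353 -0.19666542  0.15831659] [ 0.44094313 -1.66102027  0.40459693]
```

```bash
echo '[[[0, -0.01, 0, 0], [0, -0.02, 0, 0], [0, -0.03, 0, 0], [0, -0.04, 0, 0], [0, -0.05, 0, 0], [0, -0.06, 0, 0], [0, -0.07, 0, 0], [0, -0.07, 0, 0]]]' > next.json && python3 drive.py next.json
python3 - <<'E'
from h import *
s=robot.state();p=s["ee_pos"]; print("u",(p[0]-.5147)*.9952+(p[1]+.2137)*.0978-.0705,p[2],s["force"])
E
```

```text
time: 28.52
ee_pos: [0.5722, -0.2033, 0.1575]
orientation: [-2.119, -2.319, 0.002]
force: [-0.8, -0.0, 0.1]
finger_gap: 0.0
grip_force: 0.0
u -0.01227307809190515 0.15747036314725762 [-0.76691404 -0.04193498  0.09771392]
```

```bash
echo '[[[0, -0.015, 0.002, 0], [0, -0.029, 0.0055, 0], [0, -0.044, 0.014, 0], [0, -0.057, 0.0235, 0], [0, -0.068, 0.035, 0], [0, -0.078, 0.048, 0], [0, -0.078, 0.048, 0]]]' > next.json && python3 drive.py next.json
python3 - <<'E'
from h import *
s=robot.state();p=s["ee_pos"]; print("u",(p[0]-.5147)*.9952+(p[1]+.2137)*.0978-.0705,p[2],s["force"])
E
```

```text
time: 29.1
ee_pos: [0.4939, -0.21, 0.1076]
orientation: [-2.117, -2.317, 0.003]
force: [-1.0, -0.7, -0.5]
finger_gap: 0.0003
grip_force: 0.0
u -0.09086213304901931 0.10760566640113033 [-0.98432503 -0.65323716 -0.4876156 ]
```

```bash
cat >> h.py <<'E'
def lidpts(th):
    o=np.array([.5147,-.2137,.005]); ex=np.array([.9952,.0978,0]); ey=np.array([-.0978,.9952,0]); z=np.array([0,0,1.])
    H=o+ex*.0705+z*.035; d=-np.cos(th)*ex+np.sin(th)*z; n=np.sin(th)*ex+np.cos(th)*z
    return np.array([H+.142*d+.008*n+s*.13*ey for s in(1,-1)]+[H+r*d+.008*n+.12*ey for r in(.13,.1,.05)])
E
python3 - <<'E'
from h import *
c=robot.snapshot("scene"); g=c["frame"].astype(int); old=cv2.imread("pics/scene0.png")[:,:,::-1].astype(int)
for th in(0.,.3,.5,.7,1.8):
    q=proj(c,lidpts(th)).round().astype(int); print(th,[(tuple(int(i) for i in p),g[p[1],p[0]].tolist()) for p in q])
d=np.abs(g-old).sum(2)>60; print([ (int(r),np.flatnonzero(d[r,110:250]).tolist()[:1]) for r in range(110,210,10)])
E
```

```text
0.0 [((296, 160), [101, 94, 89]), ((202, 117), [154, 126, 89]), ((289, 162), [90, 76, 57]), ((281, 170), [147, 118, 81]), ((267, 185), [151, 123, 85])]
0.3 [((294, 148), [118, 97, 70]), ((197, 105), [151, 124, 86]), ((287, 151), [158, 130, 94]), ((279, 162), [162, 133, 95]), ((266, 181), [156, 128, 92])]
0.5 [((291, 142), [102, 95, 88]), ((192, 98), [100, 90, 82]), ((283, 145), [150, 123, 87]), ((276, 158), [166, 138, 99]), ((264, 180), [155, 127, 90])]
0.7 [((286, 138), [98, 90, 85]), ((185, 94), [100, 92, 88]), ((279, 142), [150, 122, 84]), ((272, 156), [165, 137, 97]), ((262, 179), [157, 129, 92])]
1.8 [((240, 168), [156, 129, 92]), ((132, 115), [101, 93, 88]), ((237, 169), [157, 128, 90]), ((240, 178), [149, 123, 86]), ((246, 193), [148, 121, 85])]
[(110, [71]), (120, [22]), (130, [29]), (140, [36]), (150, [41]), (160, [52]), (170, [78]), (180, [98]), (190, [117]), (200, [134])]
```

The lid has followed to about 0.4 rad. I'll finish the arc and press it flat.

```bash
echo '[[[0, -0.007, 0.012, 0], [0, -0.012, 0.024, 0], [0, -0.016, 0.036, 0], [0, -0.019, 0.046, 0], [0, -0.02, 0.054, 0], [0, -0.02, 0.058, 0], [0, -0.02, 0.058, 0], [0, -0.02, 0.058, 0]]]' > next.json && python3 drive.py next.json
echo '[[[0, 0, 0.001, 0], [0, 0, 0.002, 0], [0, 0, 0.002, 0], [0, 0, 0.002, 0]]]' > next.json && python3 drive.py next.json
```

```text
time: 29.82
ee_pos: [0.4773, -0.2115, 0.0517]
orientation: [-2.118, -2.32, -0.0]
force: [-0.1, -0.5, 1.0]
finger_gap: 0.0001
grip_force: 0.0
time: 30.15
ee_pos: [0.477, -0.2117, 0.0498]
orientation: [2.118, 2.32, 0.0]
force: [0.0, 0.8, 0.2]
finger_gap: -0.0002
grip_force: 0.2
```

```bash
echo '[[[0, 0, 0.001, 0], [0, 0, 0.002, 0], [0, 0, 0.002, 0], [0, 0, 0.002, 0]]]' > next.json && python3 drive.py next.json
echo '[[[0, 0, 0.0005, 0], [0, 0, 0.001, 0], [0, 0, 0.001, 0], [0, 0, 0.001, 0]]]' > next.json && python3 drive.py next.json
```

```text
time: 30.48
ee_pos: [0.477, -0.2117, 0.0484]
orientation: [2.118, 2.32, -0.0]
force: [-5.3, 2.2, 20.5]
finger_gap: -0.0001
grip_force: 10.0
time: 30.82
ee_pos: [0.4771, -0.2118, 0.0482]
orientation: [2.117, 2.319, -0.001]
force: [-11.0, 4.7, 39.1]
finger_gap: 0.0001
grip_force: 19.4
```

The lid is solid at 48 mm, which is the closed height. I'll retreat straight up and verify.

```bash
echo '[[[0, 0, -0.01, 0], [0, 0, -0.04, 0], [0, 0, -0.08, 0], [0, 0, -0.12, 0], [0, 0, -0.16, 0], [0, 0, -0.2, 0], [0, 0, -0.2, 0]]]' > next.json && python3 drive.py next.json
echo '[[[0.3, 0, 0, 0], [0.3, 0, 0, 0], [0.3, 0, 0, 0], [0.3, 0, 0, 0], [0.3, 0, 0, 0], [0.3, 0, 0, 0], [0.3, 0, 0, 0], [0.3, 0, 0, 0]]]' > next.json && python3 drive.py next.json
echo '[[[0, 0, 0, 0], [0, 0, 0, 0], [0, 0, 0, 0], [0, 0, 0, 0]]]' > next.json && python3 drive.py next.json
python3 - <<'E'
from h import *
t=robot.snapshot("top"); c=robot.snapshot("scene"); old=cv2.imread("pics/top0.png")[:,:,::-1]
for s,n in((t,"top"),(c,"scene")):
    f=s["frame"]; m=((f[...,0].astype(int)-f[...,2]>35)&(f[...,0]>80)).astype(np.uint8)
    N,l,st,ce=cv2.connectedComponentsWithStats(m); 
    q=proj(s,lidpts(0)[3:4]).round().astype(int)[0]; i=l[q[1],q[0]]; h=cv2.minAreaRect(np.argwhere(l==i)[:,::-1].astype(np.float32)); print(n,i,st[i],h)
    print(" lid edge ends predicted closed",proj(s,lidpts(0)[:2]).round(1).tolist())
d=np.abs(t["frame"].astype(int)-old)[110:205,240:296].sum(2); print("glue/band change",d.mean(),(d>80).sum())
E
```

```text
time: 31.4
ee_pos: [0.4797, -0.2124, 0.254]
orientation: [2.112, 2.313, 0.004]
force: [1.7, -0.9, 1.3]
finger_gap: 0.0
grip_force: 0.0
time: 32.07
ee_pos: [0.4485, 0.0933, 0.2471]
orientation: [2.111, 2.327, 0.003]
force: [-0.1, -0.4, 0.2]
finger_gap: -0.0
grip_force: 0.0
time: 32.4
ee_pos: [0.4497, 0.0859, 0.2464]
orientation: [-2.12, -2.318, 0.0]
force: [-0.3, -0.0, 0.1]
finger_gap: 0.0001
grip_force: 0.0
top 7 [ 297  220  137   76 8844] ((364.8760986328125, 256.9725036621094), (68.76737213134766, 132.5237579345703), 85.8150863647461)
 lid edge ends predicted closed [[308.6, 295.7], [428.5, 286.6]]
scene 3 [ 157  118  144  103 7960] ((227.90000915527344, 165.20001220703125), (139.5306396484375, 67.52925109863281), 26.56505012512207)
 lid edge ends predicted closed [[295.9, 160.2], [201.8, 117.1]]
glue/band change 26.29642857142857 0
```

```bash
python3 -c "
from plant import robot
print(robot.finish_job())"
```

```text
the job is handed in; nothing more can be done
None
```

The job is handed in at about 32 s: all three weights seated in their own pockets and the lid pressed flat (contact and camera checks agree), with the glue bottle and rubber ring not moved.

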